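# Sift the small play beads into the latched caddy

### The job

The play beads for the children's hearing test are mixed up, so get the choking-size ones locked away: press the red button so the caddy pops out of its housing, then lift the sieve off its green mat and, holding it just above the open caddy, shake it side to side until all four small blue beads have dropped through into the caddy while both big beads stay in the sieve. Set the sieve with the big beads back down in the middle of the green mat and let go, then push the caddy fully home until it clicks. Keep the sieve about level, lose no bead on the way, and leave everything else on the cart where it stands.

Things in the scene. Friction and masses are not known exactly. Their poses are not given: they have to be found in the camera images.
- unit: White plastic housing, fixed to the table. Origin: on the table, below the middle of the caddy's open well when the caddy is out. Its x axis points from the open front into the housing (roughly away from the robot), z up. The housing spans x = 60 to 250 mm, y = -115 to 115 mm and z = 0 to 66 mm; its flat top carries the red button and, farther back, the tip box.
- caddy (a joint): Sliding caddy (grey tray, blue front panel) in the housing, m: 0 = fully home at its stop, 0.002 = latched, 0.125 = out, towards the unit's -x. A damped spring (4 N home, 1.5 N out) drives it out within 1 s when the button is pressed. Pushing it back takes up to 10 N at the end, where it rides over the latch (the button dips and rises: the click); short of its stop it springs out again.
- caddy_in (a point): Centre of the caddy's inner floor, 8 mm above the table; moves with the caddy, axes as the unit's. Inside the caddy measures 129 mm (x) by 200 mm (y), walls 42 mm high inside (rim 50 mm above the table). When out, 120 mm of its x length (unit x = -60 to 60 mm, centred on the unit's origin) is open to above.
- caddy_front (a point): Middle of the outer face of the caddy's blue front panel, 30 mm above the table; the panel is 8 mm thick, 226 mm wide (y), from 4 to 56 mm above the table. It lies 77 mm on the robot's side (-x) of the unit's origin when out and 52 mm on the +x side when home. Push along the unit's +x with closed fingers until it stops; riding over the latch jolts a little.
- release (a joint): Red round release button, m pressed: 0 = up, 0.009 = fully down. Sprung, 1.5 N to start and 5 N fully down; the latch lets go at about 0.005.
- release_top (a point): Centre of the top of the red button (36 mm across), 80 mm above the table when up, at unit x = 100 mm, y = 0. Press straight down; no need to hold it.
- mat: Green mat, 220 by 220 mm, 4 mm thick, fixed on the table. Origin: its centre, at table height.
- sieve: Steel sieve: pan 122 (x) by 158 mm (y), walls 36 mm high, 3 mm thick, handle arching over its middle along x. Floor: two bars along x, each 28 mm wide, 4 mm thick, at y = -30 and +30 mm, with three open slots of 32 mm between and beside them; the beads start on the bars. 0.35 to 0.5 kg with beads. Origin: centre of the underside, z up, x roughly away from the robot.
- sieve_grip (a point): Middle of the sieve's black grip, 115 mm above the sieve's underside; the grip is a bar 80 mm long (x), 22 mm thick (y), 30 mm tall. Grasp from above, fingers closing along the sieve's y.
- small1: Small blue bead, a disc 24 mm across and 14 mm thick, 12 g; falls through the sieve's slots. Slides on the bars with friction 0.15 to 0.21: stays put under 1.4 m/s2; side-to-side (sieve y) strokes of about 40 mm at over 3 m/s2 peak shift it off the bar. Origin: centre of one flat face.
- small2: Small blue bead, a disc 24 mm across and 14 mm thick, 12 g; falls through the sieve's slots. Slides on the bars with friction 0.15 to 0.21: stays put under 1.4 m/s2; side-to-side (sieve y) strokes of about 40 mm at over 3 m/s2 peak shift it off the bar. Origin: centre of one flat face.
- small3: Small blue bead, a disc 24 mm across and 14 mm thick, 12 g; falls through the sieve's slots. Slides on the bars with friction 0.15 to 0.21: stays put under 1.4 m/s2; side-to-side (sieve y) strokes of about 40 mm at over 3 m/s2 peak shift it off the bar. Origin: centre of one flat face.
- small4: Small blue bead, a disc 24 mm across and 14 mm thick, 12 g; falls through the sieve's slots. Slides on the bars with friction 0.15 to 0.21: stays put under 1.4 m/s2; side-to-side (sieve y) strokes of about 40 mm at over 3 m/s2 peak shift it off the bar. Origin: centre of one flat face.
- large1: Big orange bead, a rounded cube of 44 mm, 50 g; too big for the slots. Origin: centre of its underside face.
- large2: Big yellow bead, a rounded cube of 44 mm, 50 g; too big for the slots. Origin: centre of its underside face.
- coupler: Bystander: steel and blue metal cylinder, 50 mm across, 64 mm tall, standing behind the mat. Origin: centre of its underside.
- tip_box: Bystander: small white and blue box, 52 by 92 mm, 35 mm tall, lying on the housing's top about 100 mm behind the button. Origin: centre of its underside.
- mouse: Bystander: white computer mouse, 105 by 60 mm, 30 mm tall, left side of the table. Origin: centre of its underside.
- mug: Bystander: white mug, 80 mm across, 90 mm tall, on the left, handle to the left. Origin: centre of its underside.
- otoscope: Bystander: black and steel otoscope lying on the right, 200 mm long, 36 mm high. Origin: its underside, near the middle.

How it is judged (in metres and radians):
On the way, in this order (a step that is already met when the one before it is completed fails the run):
1. the caddy has popped out (over 100 mm) while the sieve still stands where it was, within 20 mm (value of joint caddy above 0.1 m and distance of sieve from where it was at the start of the episode below 0.02 m), for 0.2 s.
2. the sieve is held up (underside over 45 mm above the table) with both big beads in it, and all four small beads lie in the open caddy (value of joint caddy above 0.1 m and height (world z) of sieve above 0.045 m and x of small1 in the frame of caddy_in between -0.066 and 0.066 m and y of small1 in the frame of caddy_in between -0.102 and 0.102 m and height (world z) of each of small1, small2, small3, small4 below 0.05 m and x of small2 in the frame of caddy_in between -0.066 and 0.066 m and y of small2 in the frame of caddy_in between -0.102 and 0.102 m and x of small3 in the frame of caddy_in between -0.066 and 0.066 m and y of small3 in the frame of caddy_in between -0.102 and 0.102 m and x of small4 in the frame of caddy_in between -0.066 and 0.066 m and y of small4 in the frame of caddy_in between -0.102 and 0.102 m and x of large1 in the frame of sieve between -0.06 and 0.06 m and y of large1 in the frame of sieve between -0.078 and 0.078 m and z of large1 in the frame of sieve between -0.01 and 0.08 m and x of large2 in the frame of sieve between -0.06 and 0.06 m and y of large2 in the frame of sieve between -0.078 and 0.078 m and z of large2 in the frame of sieve between -0.01 and 0.08 m), for 0.2 s.
3. the sieve stands on the mat again with both big beads in it, and the caddy is still out (value of joint caddy above 0.1 m and horizontal distance between sieve and mat below 0.05 m and height (world z) of sieve below 0.012 m and angle between sieve's own z axis and vertical below 0.1 rad and linear speed of sieve below 0.02 m/s and x of large1 in the frame of sieve between -0.06 and 0.06 m and y of large1 in the frame of sieve between -0.078 and 0.078 m and z of large1 in the frame of sieve between -0.01 and 0.08 m and x of large2 in the frame of sieve between -0.06 and 0.06 m and y of large2 in the frame of sieve between -0.078 and 0.078 m and z of large2 in the frame of sieve between -0.01 and 0.08 m), for 0.2 s.
At the end, for the whole second after the job is handed in: The caddy is latched home (its joint reads under 5 mm and the button is up again, under 4 mm) with all four small beads inside it; the sieve stands upright and still on the mat, its centre within 50 mm of the mat's centre, with both big beads inside it (value of joint caddy below 0.005 m and value of joint release below 0.004 m and x of small1 in the frame of caddy_in between -0.066 and 0.066 m and y of small1 in the frame of caddy_in between -0.102 and 0.102 m and height (world z) of each of small1, small2, small3, small4 below 0.05 m and x of small2 in the frame of caddy_in between -0.066 and 0.066 m and y of small2 in the frame of caddy_in between -0.102 and 0.102 m and x of small3 in the frame of caddy_in between -0.066 and 0.066 m and y of small3 in the frame of caddy_in between -0.102 and 0.102 m and x of small4 in the frame of caddy_in between -0.066 and 0.066 m and y of small4 in the frame of caddy_in between -0.102 and 0.102 m and x of large1 in the frame of sieve between -0.06 and 0.06 m and y of large1 in the frame of sieve between -0.078 and 0.078 m and z of large1 in the frame of sieve between -0.01 and 0.08 m and x of large2 in the frame of sieve between -0.06 and 0.06 m and y of large2 in the frame of sieve between -0.078 and 0.078 m and z of large2 in the frame of sieve between -0.01 and 0.08 m and horizontal distance between sieve and mat below 0.05 m and height (world z) of sieve below 0.012 m and angle between sieve's own z axis and vertical below 0.1 rad and linear speed of sieve below 0.02 m/s); the robot touches nothing.
It fails at once if the sieve tips more than 0.5 rad from level (angle between sieve's own z axis and vertical above 0.5 rad).
It fails at once if the coupler, tip box, mouse, mug or otoscope is moved more than 30 mm (distance of any of coupler, tip_box, mouse, mug, otoscope from where it was at the start of the episode above 0.03 m).
It also fails if it takes over 70 s, if anything falls off the work surface, if the arm or the gripper's body presses on something with over 40 N, if the wrist force passes 120 N, or if a joint passes its speed limit or range.

### The arm

A 6-joint arm with a two-finger parallel gripper is mounted at the origin on the work surface. World frame = base frame: x ahead of the robot, y to its left, z up, the work surface at z = 0. Lengths are in mm, angles in degrees, forces in N, time in s.
With the tool pointing down it reaches from about 300 to 850 mm from the base axis. Payload 4.2 kg.
Tool frame: the origin (TCP) lies midway between the tips of the shut fingers; the grasp point (between the pads) lies 19 mm behind it; z points along the fingers, y is the line along which they close (so a half turn about z gives the same grasp; the last joint's range is limited). The gripper opens to 91 mm and grips with 3 to 60 N. Pads are 32 mm wide; open, the fingers measure 118 mm over their backs; the gripper's body (76 mm by 178 mm) begins 60 mm behind the grasp point.
Start: joints at [74.771, 18.312, 89.639, -0, 72.044, -1.146], TCP at [139.918, 557.736, 177.676] pointing down, gripper open.
Joint ranges: [-177.97, 177.97], [-48.28, 115.42], [12.27, 149.76], [-77.06, 257.06], [2.81, 150.46], [-146.56, 146.56]. Speed limits (degrees/s): [147.25, 147.25, 180, 180, 180, 180].

### API

Orientations are given as [roll, pitch, yaw] about the fixed x, y, z axes, in that order (R = Rz(yaw) Ry(pitch) Rx(roll)).
In Python, from workcell import env, telemetry, grab_frame, camera_model gives the robot as it stands (env), with the cameras as plain functions and the readings (telemetry).
- The arm moves only by the shell command python3 drive.py 'ROWS' [OPENING] [FORCE]. ROWS is a JSON list of rows, 1 to 8 of them, each an object with the fields sx, sy, sz (the shift in shares of the most that a row can go, 1 being 50 mm), wx, wy, wz (a rotation vector in shares of 2 pi rad (1.0 is 2 pi rad)); a field left out counts as zero; each row shifts and turns the commanded pose from where the row before left it, along the tool's axes as they then stand; what a row does not reach is not made up. A row lasts 1/10 s, in which the tool goes at most 50 mm and 8.59 degrees, less where a joint would pass 70% of its speed; a pose out of reach is approached as far as the arm can. OPENING is the finger opening in mm, set as the command begins (- or left out keeps the last). The fingers move at their own pace and stop on an object; FORCE is the grip in N (left out, the last holds). Time passes only in rows, so rows that do not move let the fingers close. It prints the time, the measured TCP pose, the force, the opening and the grip force at its end. A shift or turn number past 1, either way, is cut back to 1. Input that does not fit is refused with a message, and nothing moves.
- telemetry.state(): the state, without advancing time (a new reading comes with each control period).
- grab_frame(name): name is "side" or "top"; returns the picture (480x640x3 uint8, blue, green, red); there is no depth.
- camera_model(name): a dict with "fx", "fy", "cx", "cy" (pixels), "T" (4x4, takes a point from camera to world coordinates). Camera axes: x right, y up, looking along -z (the intrinsics and any distortion apply to the point x, -y, -z); pixel columns grow to the right and rows downward; lengths in mm; the calibration is good to about 2 mm. A picture is of the moment at which its call begins. camera_model takes no time and is no camera call.
- env.job_done(): hands the job in; it is judged then, once.
The state is a dict: "time_s": time; "qpos": joint angles; "qvel": joint speeds; "effort": joint torques, N m; "ee_pos": TCP position; "ee_rot": TCP orientation; "force": force on the tool from outside, world axes, zero at the start; "torque": the same for the moment, N m; "gripper_width": finger opening in mm; "gripper_force": force on a finger pad.
Only numpy, scipy, OpenCV 4.12 (cv2) and the standard library are available. Lean on these libraries where they do the work, as an engineer would, in place of code of your own. Each camera call takes 0.05 s, during which the arm holds its last target. There are 200 camera calls.

## Working session

There is one attempt and no reset: what is moved stays moved. The work goes in short steps, Python scripts to look and compute and a shell command to move; the robot and the scene stay as the last step left them, time stands still between calls to the robot, and variables do not carry over. Pictures are saved under pics/ and viewed, at most 10 in all, crops included, and the job is handed in when it is done.

```bash
ls; mkdir -p pics; python3 - <<'E'
from workcell import env, telemetry, grab_frame, camera_model
import cv2,numpy as np
np.set_printoptions(suppress=True,precision=2)
for n in("top","side"):
    cv2.imwrite(f"pics/{n}0.png",grab_frame(n)); m=camera_model(n); print({k:(np.array(v) if k=='T' else v) for k,v in m.items()})
s=telemetry.state();print(s)
E
```

```text
drive.py
pics
workcell.py
{'fx': 518.9209418562375, 'fy': 518.9209418562375, 'cx': 315.1053403994699, 'cy': 241.87321244245373, 'T': array([[   0.01,    0.99,   -0.13,  341.75],
       [  -1.  ,    0.01,   -0.  ,   -4.85],
       [  -0.  ,    0.13,    0.99, 1473.19],
       [   0.  ,    0.  ,    0.  ,    1.  ]])}
{'fx': 617.7102880913186, 'fy': 617.7102880913186, 'cx': 319.23563233939876, 'cy': 232.51917491667376, 'T': array([[  -0.84,    0.32,   -0.43,  -91.75],
       [  -0.54,   -0.49,    0.68, 1023.17],
       [   0.01,    0.81,    0.59,  982.63],
       [   0.  ,    0.  ,    0.  ,    1.  ]])}
{'time_s': 0.1, 'qpos': array([74.77, 18.35, 89.7 ,  0.  , 72.04, -1.15]), 'qvel': array([ 0.1 ,  0.  , -0.13,  0.06, -0.13, -0.02]), 'effort': array([ -0.  , -41.33, -23.25,   0.07,   0.04,  -0.  ]), 'ee_pos': array([139.77, 557.23, 176.89]), 'ee_rot': array([-179.91,   -0.  ,  165.92]), 'force': array([-0.69, -0.38, -0.07]), 'torque': array([-0.03, -0.  ,  0.01]), 'gripper_force': 0.0, 'gripper_width': 91.28213768419462}
```

View pics/top0.png

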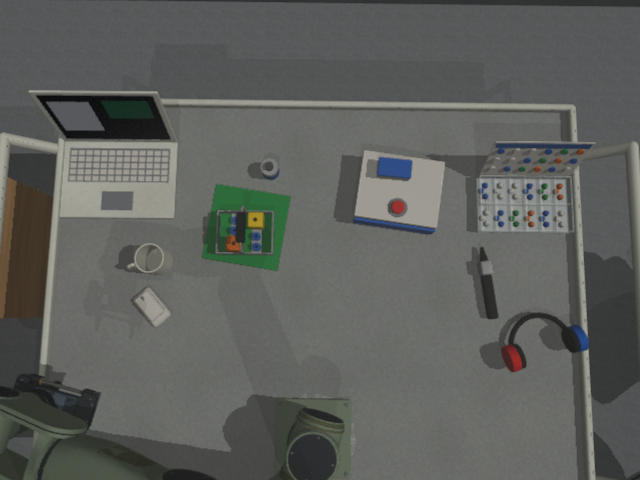

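View pics/side0.png

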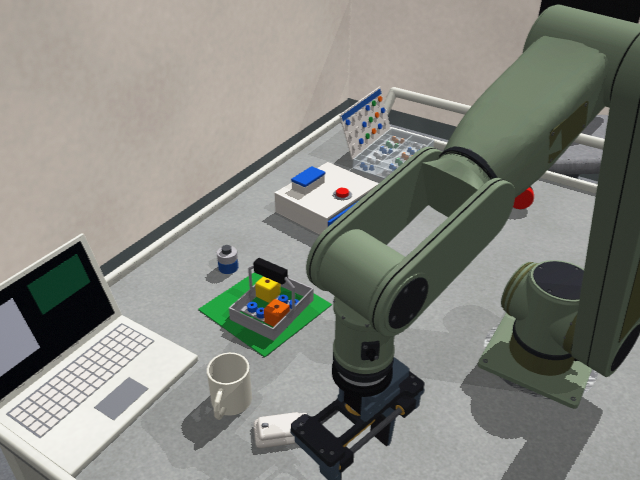

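The top view shows the mat (corners near 217,185 / 290,195 / 277,270 / 203,258), the sieve around (245,231) with its black grip at (240,225), the button at (397,207), the tip box at (394,168) and the coupler at (269,168). The side view shows the sieve clear of the arm.

```bash
cat > h.py <<'E'
from workcell import env, telemetry, grab_frame, camera_model
import cv2,numpy as np
np.set_printoptions(suppress=True,precision=1)
def ray(n,uv,z):
    m=camera_model(n);T=np.array(m["T"]);u,v=uv
    d=T[:3,:3]@np.array([(u-m["cx"])/m["fx"],-(v-m["cy"])/m["fy"],-1]);o=T[:3,3]
    return o+d*(z-o[2])/d[2]
def proj(n,p):
    m=camera_model(n);T=np.array(m["T"]);c=T[:3,:3].T@(np.array(p)-T[:3,3])
    return np.array([m["cx"]+m["fx"]*c[0]/-c[2],m["cy"]-m["fy"]*c[1]/-c[2]])
def big(mask,roi=None,k=3):
    M=np.zeros_like(mask)
    if roi: x0,y0,x1,y1=roi;M[y0:y1,x0:x1]=mask[y0:y1,x0:x1]
    else: M=mask
    M=cv2.morphologyEx(M,cv2.MORPH_OPEN,np.ones((k,k),np.uint8)) if k>1 else M
    cs,_=cv2.findContours(M,cv2.RETR_EXTERNAL,cv2.CHAIN_APPROX_NONE)
    return max(cs,key=cv2.contourArea)
def rect(n,c,z):
    P=np.array([ray(n,p[0],z)[:2] for p in cv2.convexHull(c)],np.float32)
    r=cv2.minAreaRect(P);return r
def hsv(im,lo,hi): return cv2.inRange(cv2.cvtColor(im,cv2.COLOR_BGR2HSV),lo,hi)
E
python3 - <<'E'
from h import *
im=cv2.imread("pics/top0.png");sd=cv2.imread("pics/side0.png")
g=big(hsv(im,(45,120,40),(80,255,255)),(190,170,310,290));print("mat",rect("top",g,4))
w=big(hsv(im,(0,0,170),(180,40,255)),(340,140,460,245));r=rect("top",w,66);print("housing",r)
for n,i,roi in(("top",im,(380,190,420,225)),("side",sd,(325,175,360,205))):
    b=big(hsv(i,(0,150,80),(8,255,255)),roi,1);M=cv2.moments(b);c=(M['m10']/M['m00'],M['m01']/M['m00']);print("button",n,c,ray(n,c,78), ray(n,c,80))
k=big(hsv(im,(0,0,0),(180,255,45)),(225,200,260,250),1);print("grip",cv2.boundingRect(k),rect("top",k,134))
k=big(hsv(sd,(0,0,0),(180,255,60)),(245,250,295,290),1);print("grip side",cv2.boundingRect(k),rect("side",k,119))
cv2.imwrite("pics/z0.png",np.hstack([cv2.resize(im[175:275,195:295],(400,400),interpolation=2),cv2.resize(sd[250:350,220:320],(400,400),interpolation=2)]))
E
```

```text
mat ((579.9736938476562, 198.5792694091797), (215.8746795654297, 215.88528442382812), 81.18964385986328)Traceback (most recent call last):
  File "<stdin>", line 4, in <module>
  File "h.py", line 17, in big
    return max(cs,key=cv2.contourArea)
ValueError: max() iterable argument is empty
```

```bash
python3 - <<'E'
from h import *
im=cv2.imread("pics/top0.png");sd=cv2.imread("pics/side0.png")
cv2.imwrite("pics/z0.png",np.hstack([cv2.resize(im[175:275,195:295],(400,400),interpolation=2),cv2.resize(sd[250:350,220:320],(400,400),interpolation=2)]))
print(im[180,370],im[200,430],im[215,375],im[240,380],im[225,240])
w=big(hsv(im,(0,0,150),(180,60,255)),(340,140,460,245));r=rect("top",w,66);print("housing",r)
for n,i,roi in(("top",im,(380,190,420,225)),("side",sd,(325,175,360,205))):
    b=big(hsv(i,(0,150,80),(8,255,255)),roi,1);M=cv2.moments(b);c=(M['m10']/M['m00'],M['m01']/M['m00']);print("button",n,c,ray(n,c,78), ray(n,c,80))
k=big(hsv(im,(0,0,0),(180,255,45)),(225,200,260,250),1);print("grip",cv2.boundingRect(k),rect("top",k,134))
k=big(hsv(sd,(0,0,0),(180,255,60)),(245,250,295,290),1);print("grip side",cv2.boundingRect(k),rect("side",k,119))
E
```

```text
[145 153 157] [147 155 158] [146 154 157] [104 108 106] [38 42 39]
housing ((683.9426879882812, -232.98092651367188), (225.9684295654297, 185.00807189941406), 82.15206146240234)
button top (397.5260416666667, 206.55208333333334) [ 629.6 -224.5   78. ] [ 629.2 -224.2   80. ]
button side (341.8735632183908, 192.23371647509578) [ 622.  -214.5   78. ] [ 620.4 -211.7   80. ]
grip (234, 213, 11, 30) ((556.37158203125, 198.8905792236328), (77.02505493164062, 26.12318992614746), 1.88814115524292)
grip side (253, 258, 34, 27) ((555.9752197265625, 201.160888671875), (45.83132553100586, 98.91179656982422), 89.03431701660156)
```

View pics/z0.png

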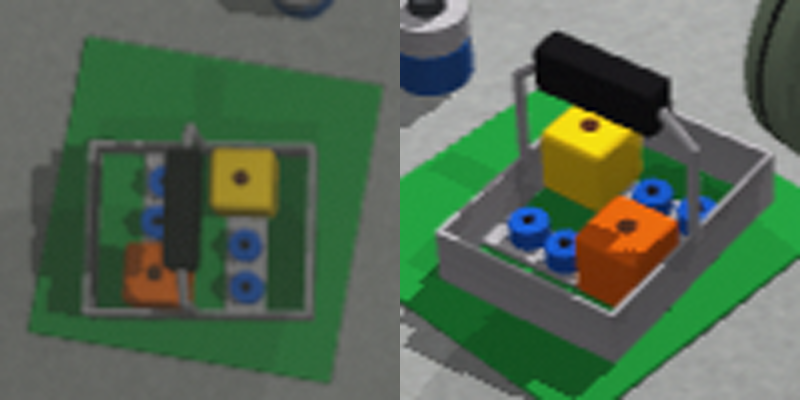

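The enlarged crops show the sieve rim from about (217,211) to (273,254) in top pixels. Orange is on the left bar at the near end and yellow on the right bar at the far end, with two small beads on each bar. The housing fit puts the button at (629.5,-225.5), which agrees with its direct measurement to about 1 mm. Next I press the button.

The manual's scale: shifts go in shares of 50 mm and turns go in shares of 2 pi rad. Converting my numbers, -36 mm is -0.72, -35 mm is -0.7, -6.2 degrees / 360 = -0.0172.

```bash
python3 drive.py '[{"wz": -0.0172},{"sx": -0.4,"sy": -0.48},{"sx": -0.6,"sy": -0.7},{"sx": -0.6,"sy": -0.72},{"sx": -0.6,"sy": -0.72},{"sx": -0.6,"sy": -0.72},{"sx": -0.6,"sy": -0.72},{"sx": -0.6,"sy": -0.72}]' 0 20
python3 drive.py '[{"sx": -0.6,"sy": -0.72},{"sx": -0.6,"sy": -0.72},{"sx": -0.6,"sy": -0.72},{"sx": -0.6,"sy": -0.72},{"sx": -0.6,"sy": -0.72},{"sx": -0.6,"sy": -0.72},{"sx": -0.6,"sy": -0.72},{"sx": -0.6,"sy": -0.72}]'
python3 drive.py '[{"sx": -0.6,"sy": -0.72},{"sx": -0.6,"sy": -0.72},{"sx": -0.6,"sy": -0.72},{"sx": -0.6,"sy": -0.72},{"sx": -0.4,"sy": -0.48},{"sx": -0.2,"sy": -0.24},{},{}]'
python3 - <<'E'
from h import *
im=cv2.imread("pics/top0.png")
c=np.array([[88,143],[313,147],[312,315],[85,312]])/4+[195,175]
P=np.array([ray("top",p,40)[:2] for p in c],np.float32);print("rim",P,cv2.minAreaRect(P))
s=telemetry.state();p=s["ee_pos"];y=np.radians(s["ee_rot"][2])
d=np.array([629.4,-224.8])-p[:2]
print(s["ee_rot"],"tool d",d@[np.cos(y),np.sin(y)],d@[np.sin(y),-np.cos(y)],p[2]-80)
E
```

```text
time_s: 0.9
ee_pos: [305.7, 291.7, 177.5]
ee_rot: [-180.0, -0.0, 172.2]
force: [1.0, 0.5, -0.9]
gripper_width: 29.6
gripper_force: 0.0
time_s: 1.7
ee_pos: [503.9, -26.5, 177.4]
ee_rot: [180.0, -0.0, 172.1]
force: [0.8, 1.2, -0.4]
gripper_width: 0.5
gripper_force: 0.0
time_s: 2.5
ee_pos: [626.7, -223.0, 176.9]
ee_rot: [179.9, -0.1, 172.1]
force: [-0.2, -0.2, -0.4]
gripper_width: 0.6
gripper_force: 0.0
rim [[618.1 276.6]
 [617.5 118.5]
 [498.9 116.2]
 [498.6 274. ]] ((558.4514770507812, 196.4227752685547), (119.41062927246094, 160.29312133789062), 0.07575994729995728)
[179.9  -0.1 172.1] tool d -2.906625798979122 -1.4489561395636554 96.86491937958414
```

In the tool's units: 35 mm is 0.7, 30 mm is 0.6.

```bash
python3 drive.py '[{"sx": -0.06,"sy": -0.03,"sz": 0.6},{"sz": 0.7},{"sz": 0.44},{"sz": 0.12},{"sz": 0.12},{"sz": 0.08},{"sz": 0.04},{}]'
python3 drive.py '[{"sz": -0.3},{"sz": -0.8},{"sz": -0.8},{"sz": -0.4}]'
python3 - <<'E'
from h import *
im=grab_frame("top");cv2.imwrite("pics/top1.png",im);sd=grab_frame("side");cv2.imwrite("pics/side1.png",sd)
cv2.imwrite("pics/z1.png",np.hstack([cv2.resize(im[140:290,330:460],(390,450)),cv2.resize(sd[130:280,230:360],(390,450))]))
E
```

```text
time_s: 3.3
ee_pos: [630.5, -225.4, 73.4]
ee_rot: [-180.0, 0.1, 172.1]
force: [1.2, -0.2, -0.9]
gripper_width: 0.3
gripper_force: 0.0
time_s: 3.7
ee_pos: [631.9, -226.1, 192.7]
ee_rot: [-179.9, 0.4, 172.1]
force: [-0.0, -0.4, 0.7]
gripper_width: 0.7
gripper_force: 0.0
```

View pics/z1.png

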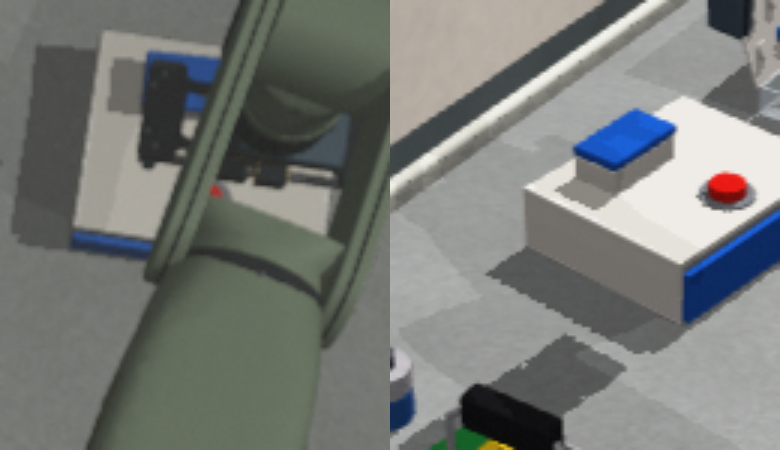

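The caddy is still closed: the button at top pixel (402,204) stands up, and the press at z=73 met no force. I'll triangulate the button and check the housing height against the calibration.

```bash
python3 - <<'E'
from h import *
def tri(a,b):
    A=[];
    L=[]
    for n,p in(("top",a),("side",b)):
        o=np.array(camera_model(n)["T"])[:3,3];d=ray(n,p,0)-o;d/=np.linalg.norm(d);L.append((o,np.eye(3)-np.outer(d,d)))
    P=np.linalg.solve(sum(q for _,q in L),sum(q@o for o,q in L));return P,[np.linalg.norm(q@(P-o)) for o,q in L]
im=cv2.imread("pics/top0.png");sd=cv2.imread("pics/side1.png")
out=[]
for n,i,roi in(("top",im,(380,190,420,225)),("side",sd,(325,175,365,205))):
    b=big(hsv(i,(0,150,80),(10,255,255)),roi,1);e=cv2.fitEllipse(b);M=cv2.moments(b);print(n,cv2.boundingRect(b),e,(M['m10']/M['m00'],M['m01']/M['m00']));out.append((M['m10']/M['m00'],M['m01']/M['m00']))
print(tri(*out))
print("tcp",proj("side",telemetry.state()["ee_pos"]),proj("top",telemetry.state()["ee_pos"]))
for n,i in(("top",im),("side",sd)):
    x=cv2.resize(i[140:240,340:450] if n=="top" else i[100:240,260:400],(440,400) if n=="top" else (360,360),interpolation=cv2.INTER_NEAREST)
    cv2.imwrite(f"pics/q{n}.png",x)
a=cv2.imread("pics/qtop.png");b=cv2.copyMakeBorder(cv2.imread("pics/qside.png"),0,40,0,0,0);cv2.imwrite("pics/q.png",np.hstack([a,b]))
E
```

```text
top (392, 201, 12, 12) ((397.525390625, 206.55014038085938), (11.02619457244873, 11.250170707702637), 152.227783203125) (397.5260416666667, 206.55208333333334)
side (336, 188, 13, 10) ((341.89227294921875, 192.24246215820312), (9.099834442138672, 12.44395637512207), 90.14745330810547) (341.8735632183908, 192.23371647509578)
(array([ 630.3, -226.5,   69. ]), [np.float64(1.2364090049144896), np.float64(1.236409004914627)])
tcp [342.1 152.3] [405.3 196.3]
```

View pics/q.png

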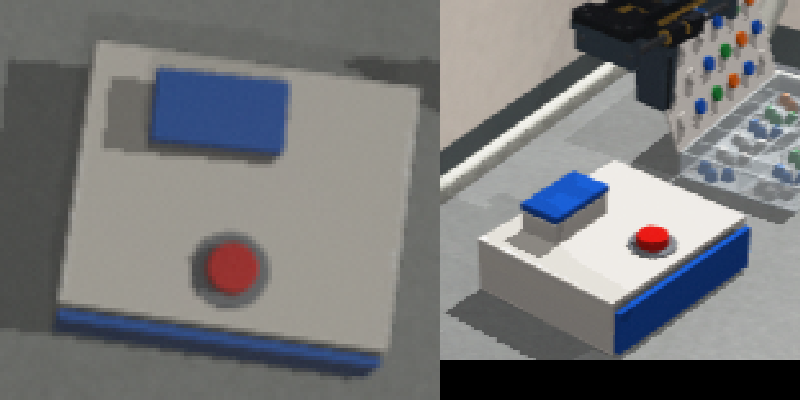

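```bash
python3 - <<'E'
from h import *
s=telemetry.state();print(s["time_s"],s["ee_pos"],s["ee_rot"],s["gripper_width"])
print("start tcp side",proj("side",[139.8,557.2,176.9]),proj("side",[139.8-11,557.2-45,176.9]),proj("side",[139.8+11,557.2+45,176.9]))
print("tcp now, +20,+40",[proj("side",s["ee_pos"]+np.array([0,0,k])) for k in(0,20,40)])
print("button pred side",[proj("side",[629.5,-225,z]) for z in(66,80)])
# housing top corners (unit frame) predicted in side, z=66 and 0
c,sn=np.cos(np.radians(-7.85)),np.sin(np.radians(-7.85))
for u in((60,115),(60,-115),(250,115),(250,-115)):
    p=[530.4+c*u[0]-sn*u[1],-211.8+sn*u[0]+c*u[1]];print(u,*[ (proj("side",[*p,z])-[260,100])*360/140+[440,0] for z in(0,66)],(proj("top",[*p,66])-[340,140])*4)
a=cv2.imread("pics/side0.png")[380:480,280:430];b=cv2.imread("pics/side1.png")[90:190,290:440]
cv2.imwrite("pics/r.png",np.hstack([cv2.resize(a,(390,260)),cv2.resize(b,(390,260))]))
E
```

```text
3.8 [ 632.4 -226.3  192.7] [-179.9    0.5  172.1] 0.43187026767206876
start tcp side [354.6 472.1] [376.2 452.8] [331.8 492.5]
tcp now, +20,+40 [array([342.1, 152.3]), array([342.3, 145.6]), array([342.5, 138.7])]
button pred side [array([341.4, 193.4]), array([341.5, 189.1])]
(60, 115) [608.2 352.1] [609.  299.8] [ 55.5 301.5]
(60, -115) [739.4 260.7] [743.1 210.7] [387.3 351.3]
(250, 115) [476.3 284.6] [474.1 233.8] [93.8 37.7]
(250, -115) [610.5 203.1] [611.3 154.5] [420.1  85.7]
```

View pics/r.png

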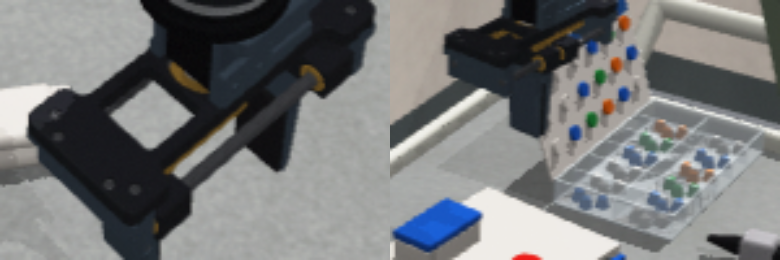

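Both the side view and the missing contact suggest the fingertips sit higher than reported. I'll probe downward gently while reading the force.

In the tool's units: 40 mm is 0.8, 20 mm is 0.4.

```bash
python3 drive.py '[{"sx": 0.04,"sy": 0.04,"sz": 0.4},{"sz": 0.8},{"sz": 0.8},{"sz": 0.28},{"sz": 0.06},{"sz": 0.02},{},{}]'
python3 drive.py '[{"sz": 0.03},{"sz": 0.03},{}]'
python3 - <<'E'
from h import *
s=telemetry.state();print(s["time_s"],s["ee_pos"],s["force"],s["qpos"])
im=grab_frame("side");cv2.imwrite("pics/side2.png",im);cv2.imwrite("pics/top2.png",grab_frame("top"))
cv2.imwrite("pics/s2.png",cv2.resize(im[120:240,260:420],(640,480)))
E
```

```text
time_s: 4.6
ee_pos: [629.6, -223.6, 71.6]
ee_rot: [-180.0, 0.2, 172.1]
force: [-0.0, 0.1, -0.2]
gripper_width: 0.5
gripper_force: 0.0
time_s: 4.9
ee_pos: [628.4, -223.1, 66.7]
ee_rot: [180.0, -0.0, 172.1]
force: [0.5, 0.6, 0.4]
gripper_width: 0.4
gripper_force: 0.0
4.9 [ 628.4 -223.1   66.7] [0.5 0.6 0.4] [ -20.5   31.    85.5    0.    63.5 -102.7]
```

View pics/s2.png

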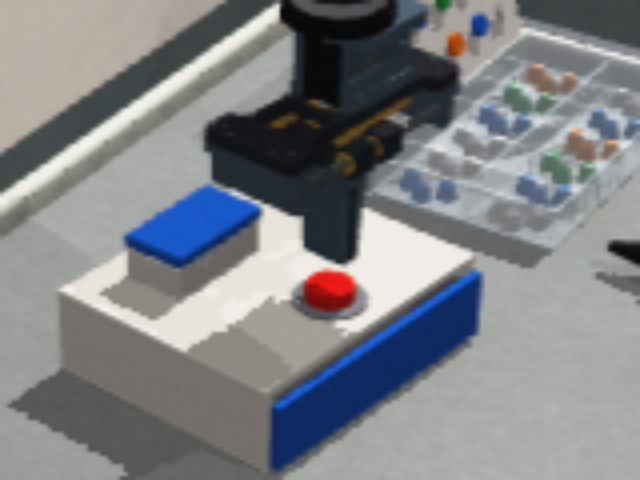

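The closed tip, ending near side pixel (343,184), stands clear above the button at (342,190). The reported z is therefore about 20–30 mm lower than the true tip height. I'll keep going down in steps while watching the force.

In the tool's units: 3 mm is 0.06.

```bash
for i in 1; do python3 drive.py '[{"sz": 0.06},{"sz": 0.06},{}]'; done | grep -E 'pos|force: \['
python3 drive.py '[{"sz": 0.04},{"sz": 0.04},{}]'| grep -E 'pos|force: \['
python3 drive.py '[{"sz": 0.04},{"sz": 0.04},{}]'| grep -E 'pos|force: \['
```

```text
ee_pos: [628.0, -222.9, 59.8]
force: [0.5, -0.6, 0.4]
ee_pos: [628.2, -223.1, 56.2]
force: [0.1, -0.9, 0.7]
ee_pos: [628.2, -223.1, 52.2]
force: [0.7, -0.2, 0.4]
```

```bash
python3 drive.py '[{"sz": 0.04},{"sz": 0.04},{}]'| grep -E 'pos|force: \['
python3 drive.py '[{"sz": 0.04},{}]'| grep -E 'pos|force: \['
python3 drive.py '[{"sz": 0.04},{}]'| grep -E 'pos|force: \['
```

```text
ee_pos: [628.2, -223.0, 48.2]
force: [-0.2, 1.2, 0.0]
ee_pos: [628.3, -223.0, 46.3]
force: [-0.7, 0.4, -0.7]
ee_pos: [628.3, -223.1, 44.4]
force: [0.2, 0.4, -0.6]
```

In the tool's units: 2 mm is 0.04.

```bash
python3 drive.py '[{"sz": 0.04},{}]'| grep -E 'pos|force: \['
python3 drive.py '[{"sz": 0.04},{}]'| grep -E 'pos|force: \['
python3 - <<'E'
from h import *
im=grab_frame("side");cv2.imwrite("pics/side3.png",im)
b=big(hsv(im,(0,150,80),(10,255,255)),(325,175,365,210),1);print(cv2.boundingRect(b),cv2.contourArea(b))
for r in range(168,204,2): print(r,im[r,334:352:3].max(1))
E
```

```text
ee_pos: [628.5, -223.2, 43.0]
force: [-0.2, 0.4, 3.3]
ee_pos: [628.5, -223.2, 40.9]
force: [-1.0, -0.3, 3.7]
(336, 191, 12, 7) 36.0
168 [25 18 21 49 86 22]
170 [20 22 40 46 57 22]
172 [29 49 51 49 36 24]
174 [44 43 45 48 45 45]
176 [47 44 49 49 43 47]
178 [48 49 49 48 44 65]
180 [47 48 49 48 44 87]
182 [ 60  47  47  48  46 102]
184 [230  49  49  48  44 104]
186 [229  48  49  49  44 142]
188 [224  48  49  49  42 160]
190 [220  43  48  48  37 186]
192 [ 76 137 108  47  36 130]
194 [ 76 122 155 128  91 142]
196 [ 89  87 113 117 113 150]
198 [156  85  89  90  90  86]
200 [163 162 156 136 162 163]
202 [164 163 163 163 163 157]
```

Contact came at reported z of about 45, so true tip height is roughly reported plus 34 mm. I'll finish the press.

In the tool's units: 2 mm is 0.04.

```bash
python3 drive.py '[{"sz": 0.04},{"sz": 0.04},{}]'| grep -E 'pos|force: \['
python3 drive.py '[{"sz": -0.08},{"sz": -0.4},{"sz": -0.8},{"sz": -0.8},{"sz": -0.8},{"sz": -0.6},{"sz": -0.2}]' 91
python3 - <<'E'
from h import *
im=grab_frame("side");cv2.imwrite("pics/side4.png",im);t=grab_frame("top");cv2.imwrite("pics/top4.png",t)
b=big(hsv(im,(100,130,60),(125,255,255)),(290,180,400,300),1);print("blue front",cv2.boundingRect(b))
E
```

```text
ee_pos: [628.5, -223.2, 36.3]
force: [-1.3, 0.4, 3.9]
time_s: 8.05
ee_pos: [630.0, -223.7, 224.4]
ee_rot: [-179.9, 0.4, 172.1]
force: [-0.6, -0.2, -0.4]
gripper_width: 53.5
gripper_force: 0.0
blue front (364, 214, 36, 43)
```

In the tool's units: 45 mm is 0.9, 35 mm is 0.7, -4.4 degrees / 360 = -0.0122.

```bash
python3 drive.py '[{"wz": -0.0122},{"wz": -0.0122},{"sx": 0.06,"sy": 0.36},{"sx": 0.1,"sy": 0.7},{"sx": 0.14,"sy": 0.9},{"sx": 0.14,"sy": 0.9},{"sx": 0.14,"sy": 0.9},{"sx": 0.14,"sy": 0.9}]' 91
python3 drive.py '[{"sx": 0.14,"sy": 0.9},{"sx": 0.14,"sy": 0.9},{"sx": 0.14,"sy": 0.9},{"sx": 0.1,"sy": 0.7,"sz": 0.2},{"sx": 0.06,"sy": 0.4,"sz": 0.4},{"sz": 0.6},{"sz": 0.4},{"sz": 0.2}]'
python3 - <<'E'
from h import *
im=grab_frame("side");cv2.imwrite("pics/side5.png",im);t=grab_frame("top");cv2.imwrite("pics/top5.png",t)
p=telemetry.state()["ee_pos"];print(p,telemetry.state()["ee_rot"],"proj side tcp, +34:",proj("side",p),proj("side",p+[0,0,34]))
print("grip ctr pred",proj("side",[557,198.5,119]))
cv2.imwrite("pics/v5.png",np.hstack([cv2.resize(im[150:350,180:340],(400,500)),cv2.resize(t[160:310,330:450],(400,500))]))
E
```

```text
time_s: 8.95
ee_pos: [586.6, 12.0, 218.7]
ee_rot: [180.0, -0.2, -179.2]
force: [1.3, 0.4, -0.1]
gripper_width: 91.4
gripper_force: 0.0
time_s: 9.75
ee_pos: [553.4, 199.0, 126.9]
ee_rot: [-179.9, -0.4, -179.1]
force: [0.0, 0.6, -0.2]
gripper_width: 91.0
gripper_force: 0.0
[554.6 198.7 128.2] [-179.9   -0.3 -179.1] proj side tcp, +34: [271.3 266.9] [270.7 254.6]
grip ctr pred [270.6 269.7]
```

View pics/v5.png

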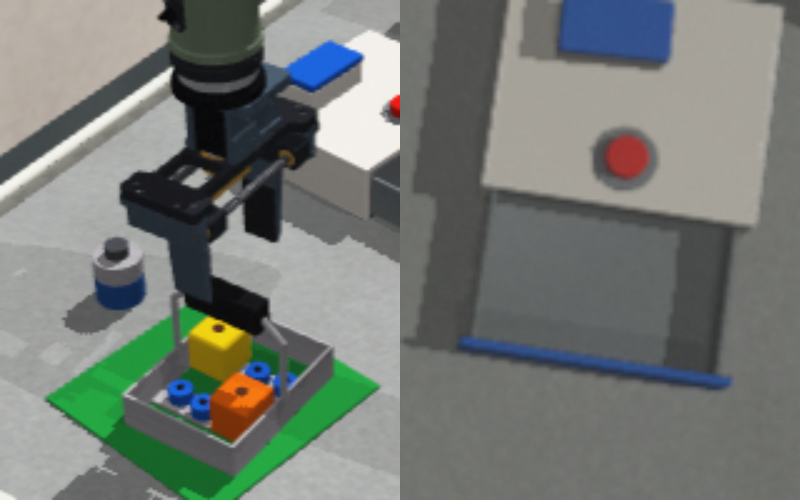

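The side view shows the open fingers straddling the grip, with tip midpoint at about (271,257). The reported pose plus 34 mm predicts (271,255), so the height offset holds here too. The top view shows the caddy fully out, with its blue front at the bottom. Next I descend and grasp.

In the tool's units: 20 mm is 0.4, 15 mm is 0.3.

```bash
python3 drive.py '[{"sx": -0.04,"sz": 0.3},{"sz": 0.4},{"sz": 0.3},{"sz": 0.16},{"sz": 0.08},{}]' | grep -E 'pos|force: \['
python3 drive.py '[{},{},{},{},{},{},{},{}]' 0 50
python3 drive.py '[{"sz": -0.02},{"sz": -0.06},{"sz": -0.1},{"sz": -0.14},{"sz": -0.1},{"sz": -0.06},{"sz": -0.02},{}]'
python3 - <<'E'
from h import *
im=grab_frame("side");cv2.imwrite("pics/side6.png",im)
s=telemetry.state();print(s["ee_pos"],s["torque"])
b=hsv(im,(100,130,60),(125,255,255))[280:350,230:320]; n,l,st,c=cv2.connectedComponentsWithStats(b);print(st[1:,4],c[1:]+[230,280])
E
```

```text
ee_pos: [558.9, 198.9, 69.0]
force: [0.1, 0.7, 0.0]
time_s: 11.25
ee_pos: [558.7, 198.8, 68.6]
ee_rot: [180.0, -0.0, -179.1]
force: [-0.3, 0.6, 0.2]
gripper_width: 29.9
gripper_force: 0.0
time_s: 12.05
ee_pos: [558.7, 198.8, 93.8]
ee_rot: [180.0, 0.0, -179.1]
force: [-0.7, -0.6, -4.0]
gripper_width: 21.9
gripper_force: 49.9
[558.5 198.8  93.6] [ 0.  0. -0.]
[ 55  11  20 162] [[282.9 290. ]
 [296.  292.6]
 [290.2 295.3]
 [254.8 301. ]]
```

In the tool's units: -10 mm is -0.2, -7 mm is -0.14, 1.4 degrees / 360 = 0.0039.

```bash
python3 drive.py '[{"sz": -0.02,"wz": 0.0014},{"sz": -0.08,"wz": 0.0028},{"sz": -0.14,"wz": 0.0039},{"sz": -0.2,"wz": 0.0042},{"sz": -0.2,"wz": 0.0042},{"sz": -0.14,"wz": 0.0039},{"sz": -0.08,"wz": 0.0028},{"sz": -0.04,"wz": 0.0014}]'
python3 - <<'E'
from h import *
t=cv2.imread("pics/top5.png")
b=big(hsv(t,(100,130,40),(125,255,255)),(335,240,460,285),1);r=rect("top",b,56);print("front panel",r)
c,sn=np.cos(np.radians(-7.85)),np.sin(np.radians(-7.85));print("pred",530.4-73*c,-211.8-73*sn)
im=grab_frame("side");cv2.imwrite("pics/side7.png",im);t=grab_frame("top");cv2.imwrite("pics/top7.png",t)
k=hsv(im,(8,150,80),(20,255,255));n,l,st,c=cv2.connectedComponentsWithStats(k);print("orange",c[1:][st[1:,4]>60])
k=hsv(im,(100,130,60),(125,255,255))[240:330,220:320];n,l,st,c=cv2.connectedComponentsWithStats(k);print(st[1:,4],c[1:]+[220,240])
s=telemetry.state();print(s["ee_pos"],s["ee_rot"],s["force"])
E
```

```text
time_s: 12.9
ee_pos: [558.9, 198.9, 139.3]
ee_rot: [180.0, 0.0, 172.1]
force: [0.2, 0.2, -3.6]
gripper_width: 21.5
gripper_force: 49.9
front panel ((461.91937255859375, -200.76254272460938), (221.07534790039062, 8.724857330322266), 82.17620849609375)
pred 458.0840808787349 -201.82965187936514
orange [[270.9 287.3]]
[161  74 143  14   4] [[228.5 267.7]
 [283.7 276.2]
 [252.1 283.6]
 [294.3 278.6]
 [292.5 281.5]]
[558.7 198.8 138.8] [180.    0.  172.1] [-0.3 -0.3 -4. ]
```

The manual's scale: shifts go in shares of 50 mm and turns go in shares of 2 pi rad. Converting my numbers, -24 mm is -0.48, -21 mm is -0.42.

```bash
python3 drive.py '[{"sx": -0.004,"sy": -0.06},{"sx": -0.008,"sy": -0.12},{"sx": -0.012,"sy": -0.18},{"sx": -0.016,"sy": -0.24},{"sx": -0.02,"sy": -0.3},{"sx": -0.022,"sy": -0.36},{"sx": -0.026,"sy": -0.42},{"sx": -0.03,"sy": -0.48}]' | grep pos
python3 drive.py '[{"sx": -0.034,"sy": -0.54},{"sx": -0.038,"sy": -0.6},{"sx": -0.042,"sy": -0.66},{"sx": -0.042,"sy": -0.66},{"sx": -0.038,"sy": -0.6},{"sx": -0.034,"sy": -0.54},{"sx": -0.03,"sy": -0.48},{"sx": -0.026,"sy": -0.42}]' | grep pos
python3 drive.py '[{"sx": -0.022,"sy": -0.36},{"sx": -0.02,"sy": -0.3},{"sx": -0.018,"sy": -0.28},{"sx": -0.016,"sy": -0.24},{"sx": -0.012,"sy": -0.18},{"sx": -0.008,"sy": -0.12},{"sx": -0.004,"sy": -0.06},{}]'
python3 - <<'E'
from h import *
im=grab_frame("side");cv2.imwrite("pics/side8.png",im);t=grab_frame("top");cv2.imwrite("pics/top8.png",t)
s=telemetry.state();print(s["ee_pos"],s["ee_rot"],s["force"])
k=hsv(im,(100,130,60),(125,255,255))[170:300,270:440];n,l,st,c=cv2.connectedComponentsWithStats(k);print(np.c_[st[1:,4],c[1:]+[270,170]])
cv2.imwrite("pics/v8.png",np.hstack([cv2.resize(im[140:290,280:430],(450,450)),cv2.resize(t[150:300,340:440],(300,450))]))
E
```

```text
ee_pos: [550.4, 89.0, 138.7]
ee_pos: [532.9, -136.6, 138.8]
time_s: 15.4
ee_pos: [528.3, -210.9, 138.5]
ee_rot: [180.0, -0.0, 172.1]
force: [0.7, 0.1, -3.7]
gripper_width: 21.6
gripper_force: 49.9
[ 528.3 -210.4  138.6] [180.   -0.  172.1] [-0.5 -0.5 -3.9]
[[348.  307.2 176.8]
 [ 14.  383.4 196.1]
 [108.  357.6 203. ]
 [  8.  389.  200.2]
 [  2.  393.5 199. ]
 [868.  389.5 229.5]]
```

View pics/v8.png

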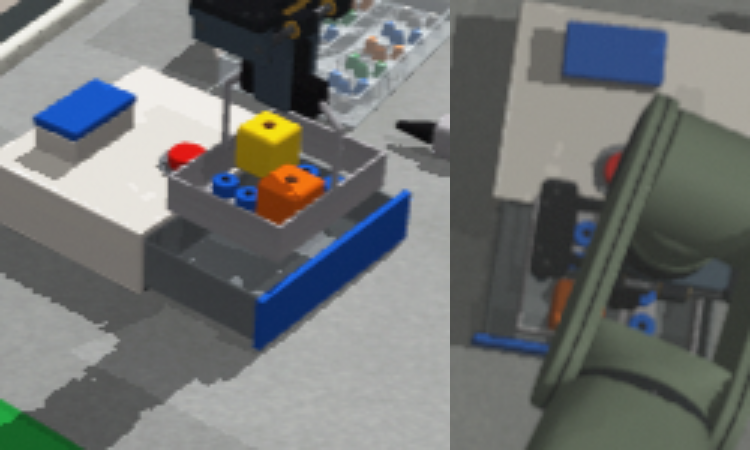

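The side view shows the sieve level over the open caddy with all beads still in it; small beads are at about (355,201), (362,205) and (383,196). It sits clear of the housing and the blue front. I'll start shaking.

In the tool's units: -20 mm is -0.4.

```bash
python3 drive.py '[{"sy": 0.4},{"sy": -0.4},{"sy": -0.4},{"sy": 0.4},{"sy": 0.4},{"sy": -0.4},{"sy": -0.4},{"sy": 0.4}]' | grep pos
python3 drive.py '[{"sy": 0.4},{"sy": -0.4},{"sy": -0.4},{"sy": 0.4},{"sy": 0.4},{"sy": -0.4},{"sy": -0.4},{"sy": 0.4}]' | grep pos
python3 drive.py '[{},{},{},{}]' 
python3 - <<'E'
from h import *
im=grab_frame("side");cv2.imwrite("pics/side9.png",im);t=grab_frame("top");cv2.imwrite("pics/top9.png",t)
for n,i,(x0,y0,x1,y1) in(("side",im,(270,170,440,300)),("top",t,(335,190,460,270))):
    k=hsv(i,(100,110,40),(125,255,255))[y0:y1,x0:x1];m,l,st,c=cv2.connectedComponentsWithStats(k);print(n,np.c_[st[1:,4],c[1:]+[x0,y0]][st[1:,4]>3])
E
```

```text
ee_pos: [528.5, -214.0, 138.8]
ee_pos: [528.5, -214.1, 138.8]
time_s: 17.5
ee_pos: [528.3, -211.0, 138.7]
ee_rot: [-180.0, 0.0, 172.1]
force: [-0.1, -0.9, -3.3]
gripper_width: 21.5
gripper_force: 49.9
side [[349.  307.3 176.8]
 [915.  389.2 229.3]
 [123.  354.1 225.8]]
top [[ 91.  359.5 264. ]]
```

In the tool's units: -20 mm is -0.4.

```bash
python3 drive.py '[{"sy": 0.4},{"sy": -0.4},{"sy": -0.4},{"sy": 0.4},{"sy": 0.4},{"sy": -0.4},{"sy": -0.4},{"sy": 0.4}]' | grep pos
python3 drive.py '[{},{},{},{"sz": -0.08},{"sz": -0.16},{"sz": -0.24},{"sz": -0.32},{"sz": -0.4}]'|grep pos
python3 drive.py '[{"sz": -0.4},{"sz": -0.32},{"sz": -0.24},{"sz": -0.16},{"sz": -0.08},{}]'
python3 - <<'E'
from h import *
im=grab_frame("side");cv2.imwrite("pics/side10.png",im);t=grab_frame("top");cv2.imwrite("pics/top10.png",t)
cv2.imwrite("pics/v10.png",np.hstack([cv2.resize(im[110:270,300:420],(450,600)),cv2.resize(t[180:280,345:405],(350,600))]))
for n,i,(x0,y0,x1,y1) in(("side",im,(270,110,440,300)),("top",t,(335,190,460,270))):
    k=hsv(i,(100,110,40),(125,255,255))[y0:y1,x0:x1];m,l,st,c=cv2.connectedComponentsWithStats(k);print(n,np.c_[st[1:,4],c[1:]+[x0,y0]][st[1:,4]>3])
E
```

```text
ee_pos: [528.3, -214.9, 138.7]
ee_pos: [528.1, -210.9, 199.8]
time_s: 19.8
ee_pos: [528.4, -211.0, 258.8]
ee_rot: [180.0, 0.0, 172.1]
force: [0.2, 0.2, -3.6]
gripper_width: 21.8
gripper_force: 49.9
side [[ 94.  347.9 115.8]
 [ 19.  360.5 140.4]
 [379.  307.6 176.1]
 [962.  388.6 228.8]
 [122.  354.  225.7]]
top [[ 25.  371.4 240.4]
 [ 96.  361.1 264.4]]
```

View pics/v10.png

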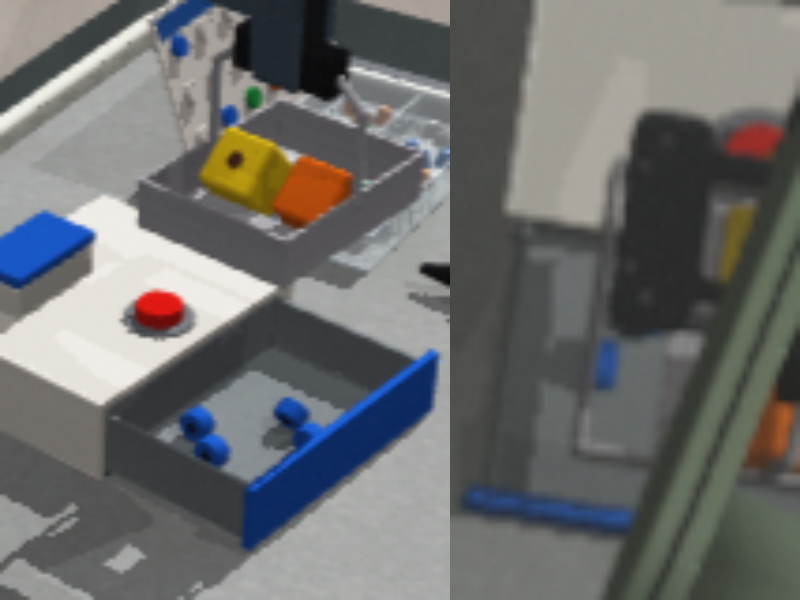

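All four small beads lie in the caddy, in side pixels near (353,223), (357,230), (377,220) and (382,226). Both big beads are in the sieve, tilted against its middle slot. Next is the trip back to the mat.

In the tool's units: 30 mm is 0.6, 28 mm is 0.56.

```bash
python3 drive.py '[{"sy": 0.06},{"sy": 0.16},{"sy": 0.26},{"sx": 0.008,"sy": 0.36},{"sx": 0.008,"sy": 0.46},{"sx": 0.008,"sy": 0.56},{"sx": 0.008,"sy": 0.6},{"sx": 0.008,"sy": 0.6}]' | grep pos
python3 drive.py '[{"sx": 0.008,"sy": 0.6,"sz": 0.06},{"sx": 0.008,"sy": 0.6,"sz": 0.12},{"sx": 0.008,"sy": 0.6,"sz": 0.18},{"sx": 0.008,"sy": 0.6,"sz": 0.24},{"sx": 0.008,"sy": 0.6,"sz": 0.24},{"sx": 0.008,"sy": 0.56,"sz": 0.24},{"sx": 0.008,"sy": 0.46,"sz": 0.24},{"sx": 0.008,"sy": 0.36,"sz": 0.24}]' | grep pos
python3 drive.py '[{"sx": 0.004,"sy": 0.26,"sz": 0.24},{"sy": 0.2,"sz": 0.24},{"sy": 0.14,"sz": 0.24},{"sy": 0.1,"sz": 0.24},{"sy": 0.06,"sz": 0.2},{"sz": 0.16},{"sz": 0.1},{"sz": 0.04}]'
python3 - <<'E'
from h import *
s=telemetry.state();print(s["ee_pos"]);im=grab_frame("side");cv2.imwrite("pics/side11.png",im)
E
```

```text
ee_pos: [547.1, -56.8, 258.6]
ee_pos: [573.7, 160.9, 180.0]
time_s: 22.3
ee_pos: [579.0, 195.4, 107.2]
ee_rot: [-180.0, -0.0, 172.1]
force: [0.5, 0.4, -3.6]
gripper_width: 21.9
gripper_force: 49.9
[579.  195.4 107.2]
```

In the tool's units: 7 mm is 0.14, 5 mm is 0.1.

```bash
python3 drive.py '[{"sy": 0.02,"sz": 0.08},{"sy": 0.02,"sz": 0.14},{"sy": 0.02,"sz": 0.14},{"sz": 0.1},{"sz": 0.04},{"sz": 0.02},{}]'| grep -E 'pos|force: \['
python3 drive.py '[{"sz": 0.03},{"sz": 0.03},{}]'| grep -E 'pos|force: \['
python3 drive.py '[{"sz": 0.03},{"sz": 0.03},{}]'| grep -E 'pos|force: \['
python3 drive.py '[{"sz": 0.02},{"sz": 0.02},{},{}]'| grep -E 'pos|force: \['
```

```text
ee_pos: [579.7, 198.9, 81.7]
force: [-0.7, 0.1, -3.1]
ee_pos: [579.6, 198.9, 78.6]
force: [-0.6, 0.7, -2.3]
ee_pos: [579.4, 198.8, 75.3]
force: [-0.2, 0.4, -3.3]
ee_pos: [579.5, 199.0, 73.6]
force: [-0.2, -0.6, -2.3]
```

In the tool's units: 1 mm is 0.02.

```bash
python3 drive.py '[{"sz": 0.02},{},{}]'| grep -E 'pos|force: \['
python3 drive.py '[{"sz": 0.02},{},{}]'| grep -E 'pos|force: \['
python3 drive.py '[{"sz": 0.02},{},{}]'| grep -E 'pos|force: \['
python3 drive.py '[{"sz": 0.02},{},{}]'| grep -E 'pos|force: \['
```

```text
ee_pos: [579.6, 198.9, 72.6]
force: [0.5, 0.2, -2.3]
ee_pos: [579.5, 198.9, 71.6]
force: [-0.0, -0.3, -2.2]
ee_pos: [579.5, 198.9, 70.6]
force: [-0.1, -0.7, -2.6]
ee_pos: [579.5, 198.9, 69.6]
force: [-0.2, 0.2, -3.3]
```

In the tool's units: 1 mm is 0.02.

```bash
python3 drive.py '[{"sz": 0.02},{},{}]'| grep -E 'pos|force: \['
python3 drive.py '[{"sz": 0.02},{},{}]'| grep -E 'pos|force: \['
python3 drive.py '[{"sz": 0.02},{},{}]'| grep -E 'pos|force: \['
```

```text
ee_pos: [579.7, 199.0, 69.4]
force: [-1.6, 0.1, 4.3]
ee_pos: [579.8, 199.0, 69.4]
force: [-3.9, -1.4, 8.4]
ee_pos: [579.8, 199.0, 69.4]
force: [-4.3, -2.5, 13.1]
```

In the tool's units: -2.5 mm is -0.05.

```bash
python3 drive.py '[{"sz": -0.05},{}]' | grep -E 'pos|force: \['
python3 drive.py '[{},{},{},{},{},{},{},{}]' 91
python3 drive.py '[{},{"sz": -0.1},{"sz": -0.3},{"sz": -0.6},{"sz": -0.8},{"sz": -0.6},{"sz": -0.2},{}]' 91
python3 - <<'E'
from h import *
im=grab_frame("side");cv2.imwrite("pics/side12.png",im);t=grab_frame("top");cv2.imwrite("pics/top12.png",t)
k=big(hsv(im,(0,0,0),(180,255,60)),(240,240,310,300),1);print("grip side",cv2.boundingRect(k),rect("side",k,119)[0], "pred",proj("side",[579,198.5,119]))
for nm,lo,hi,z in(("yellow",(22,150,80),(34,255,255),40),("orange",(8,150,80),(20,255,255),40)):
    b=big(hsv(im,lo,hi),(230,240,330,350),1);M=cv2.moments(b);print(nm,cv2.contourArea(b),ray("side",(M['m10']/M['m00'],M['m01']/M['m00']),30))
E
```

```text
ee_pos: [580.1, 199.1, 69.4]
force: [-0.4, 0.3, 3.5]
time_s: 27.15
ee_pos: [579.6, 198.9, 69.1]
ee_rot: [180.0, 0.0, 172.1]
force: [0.3, 0.3, -0.7]
gripper_width: 82.9
gripper_force: 0.0
time_s: 27.95
ee_pos: [580.3, 199.2, 200.8]
ee_rot: [179.9, 0.2, 172.1]
force: [0.2, -0.0, 0.1]
gripper_width: 91.0
gripper_force: 0.0
grip side (247, 254, 32, 28) (577.5706787109375, 200.78988647460938) pred [262.6 266.2]
yellow 443.0 [608.  183.7  30. ]
orange 288.5 [556.3 193.   30. ]
```

The sieve is released on the mat at about (578,200), within 3 mm of the mat's centre, with both big beads inside it. Next I move in front of the caddy.

In the tool's units: -40 mm is -0.8, -32 mm is -0.64.

```bash
python3 drive.py '[{"sx": 0.1,"sy": -0.36},{"sx": 0.18,"sy": -0.64},{"sx": 0.22,"sy": -0.8},{"sx": 0.22,"sy": -0.8},{"sx": 0.22,"sy": -0.8},{"sx": 0.22,"sy": -0.8},{"sx": 0.22,"sy": -0.8},{"sx": 0.22,"sy": -0.8}]' 0 30 | grep pos
python3 drive.py '[{"sx": 0.22,"sy": -0.8},{"sx": 0.18,"sy": -0.8},{"sx": 0.14,"sy": -0.56},{"sx": 0.08,"sy": -0.3},{"sz": 0.4},{"sz": 0.8},{"sz": 0.8},{"sz": 0.4}]'
python3 - <<'E'
from h import *
im=grab_frame("side");cv2.imwrite("pics/side13.png",im);t=grab_frame("top");cv2.imwrite("pics/top13.png",t)
p=telemetry.state()["ee_pos"];print(p,telemetry.state()["ee_rot"])
c,s=np.cos(np.radians(-7.85)),np.sin(np.radians(-7.85));d=p[:2]-[531.5,-211.3];print("unit xy",d@[c,s],d@[-s,c])
E
```

```text
ee_pos: [458.4, -78.5, 197.0]
time_s: 29.65
ee_pos: [409.2, -193.2, 74.4]
ee_rot: [179.8, -0.5, 172.1]
force: [-0.2, 0.1, 0.1]
gripper_width: 0.7
gripper_force: 0.0
[ 409.1 -193.    74.8] [179.8  -0.6 172.1]
unit xy -123.76318696890128 1.3843832333584842
```

In the tool's units: 25 mm is 0.5, 20 mm is 0.4.

```bash
python3 drive.py '[{"sy": -0.028,"sz": 0.4},{"sz": 0.5},{"sz": 0.34},{"sz": 0.16},{},{}]' | grep -E 'pos|force: \['
python3 drive.py '[{"sz": 0.06},{"sz": 0.06},{"sz": 0.04},{}]' | grep -E 'pos|force: \['
python3 - <<'E'
from h import *
im=grab_frame("side");cv2.imwrite("pics/side14.png",im)
p=telemetry.state()["ee_pos"];print(proj("side",p+[0,0,34])); b=hsv(im,(100,130,60),(125,255,255))
for r in range(225,275,3): print(r,im[r,395:440:4].max(1))
E
```

```text
ee_pos: [413.5, -196.6, 9.8]
force: [0.9, -0.2, 0.1]
ee_pos: [412.7, -196.2, 1.0]
force: [-0.8, 0.1, 0.2]
[406.7 233. ]
225 [ 88  59  50  49  50  59 175 176 172 172 172 172]
228 [ 86  84  50  49  50  87 172 177 176 175 175 175]
231 [ 86  97  49  48  48 113 179 175 175 174 174 175]
234 [ 92 175 177  46  51 173 175 176 174 175 178 174]
237 [176 182 179 179 151 173 175 178 176 175 173 177]
240 [164 171 178 177 174 177 178 177 178 175 176 178]
243 [161 162 166 178 173 175 176 182 178 176 173 174]
246 [109 180 176 174 175 171 181 176 173 178 177 175]
249 [106 110 178 174 175 176 174 172 176 175 175 175]
252 [105 104 105 105 174 174 175 177 175 176 178 178]
255 [106 105 103 104 103 177 173 174 178 176 178 177]
258 [106 105 104 106 127 173 171 174 176 176 176 174]
261 [106 104 110 105 175 179 174 175 178 179 174 174]
264 [112 106 103 173 174 176 173 172 175 181 173 176]
267 [108 107 176 175 176 174 181 175 174 176 177 177]
270 [107 176 183 177 182 177 181 173 176 179 173 178]
273 [175 174 171 168 173 176 175 177 175 176 176 174]
```

In the tool's units: -12 mm is -0.24, -10 mm is -0.2.

```bash
python3 drive.py '[{"sz": 0.12},{"sx": -0.1},{"sx": -0.16},{"sx": -0.16},{"sx": -0.16},{"sx": -0.2},{"sx": -0.24},{"sx": -0.24}]' | grep -E 'pos|force: \['
python3 drive.py '[{"sx": -0.24},{"sx": -0.24},{"sx": -0.24},{"sx": -0.2},{"sx": -0.16},{"sx": -0.12},{"sx": -0.08},{}]' | grep -E 'pos|force: \['
python3 - <<'E'
from h import *
p=telemetry.state()["ee_pos"];c,s=np.cos(np.radians(-7.85)),np.sin(np.radians(-7.85));d=p[:2]-[531.5,-211.3];print("unit xy",d@[c,s],d@[-s,c])
E
```

```text
ee_pos: [475.6, -205.0, -5.0]
force: [-3.6, -1.1, 0.9]
ee_pos: [539.1, -213.9, -5.0]
force: [-3.4, -1.5, 0.8]
unit xy 7.910835046446148 -1.5095534116736242
```

Pushing against the spring as expected, at 3–4 N with about 30 mm to go. The last stretch goes slowly, watching the force.

In the tool's units: -5 mm is -0.1, -4 mm is -0.08.

```bash
python3 drive.py '[{"sx": -0.1},{"sx": -0.1},{"sx": -0.08},{"sx": -0.08},{"sx": -0.04},{}]' | grep -E 'pos|force: \['
python3 drive.py '[{"sx": -0.04},{"sx": -0.04},{}]' | grep -E 'pos|force: \['
python3 drive.py '[{"sx": -0.04},{"sx": -0.04},{}]' | grep -E 'pos|force: \['
```

```text
ee_pos: [557.1, -216.3, -5.1]
force: [-6.1, -0.8, 1.7]
ee_pos: [562.1, -217.0, -5.0]
force: [-3.9, -1.0, -0.1]
ee_pos: [562.9, -217.1, -5.0]
force: [-11.5, -0.9, 5.6]
```

In the tool's units: -2 mm is -0.04, -1 mm is -0.02.

```bash
python3 drive.py '[{"sx": -0.04},{"sx": -0.02},{}]' | grep -E 'pos|force: \['
python3 drive.py '[{"sx": 0.2},{"sx": 0.3},{"sx": 0.3},{"sx": 0.3},{"sx": 0.2},{},{},{}]' | grep -E 'pos|force: \['
python3 drive.py '[{"sx": 0.2,"sz": -0.2},{"sx": 0.2,"sz": -0.6},{"sz": -0.8},{"sy": 0.4,"sz": -0.8},{"sy": 0.6,"sz": -0.4},{"sy": 0.6},{"sy": 0.4},{}]' 
python3 - <<'E'
from h import *
im=grab_frame("side");cv2.imwrite("pics/side15.png",im);t=grab_frame("top");cv2.imwrite("pics/top15.png",t)
a=cv2.imread("pics/side2.png");
for n,i in(("before",a),("now",im)):
    b=big(hsv(i,(100,130,60),(125,255,255)),(315,170,420,290),1);r=big(hsv(i,(0,150,80),(10,255,255)),(325,175,365,210),1);print(n,"front",cv2.boundingRect(b),"button",cv2.boundingRect(r),cv2.contourArea(r))
k=big(hsv(im,(0,0,0),(180,255,60)),(240,240,310,300),1);print("grip side",cv2.boundingRect(k),rect("side",k,119)[0])
for nm,lo,hi in(("yellow",(22,150,80),(34,255,255)),("orange",(8,150,80),(20,255,255))):
    b=big(hsv(im,lo,hi),(230,240,330,350),1);M=cv2.moments(b);print(nm,cv2.contourArea(b),M['m10']/M['m00'],M['m01']/M['m00'])
s0=cv2.imread("pics/side0.png")
E
```

```text
ee_pos: [562.7, -217.0, -5.0]
force: [-18.0, -0.2, 10.6]
ee_pos: [506.3, -209.4, -4.7]
force: [0.1, 0.2, -0.2]
time_s: 35.5
ee_pos: [498.7, -105.3, 136.0]
ee_rot: [180.0, 0.1, 172.3]
force: [-0.2, -0.9, 1.0]
gripper_width: 0.8
gripper_force: 0.0
before front (328, 188, 52, 50) button (336, 188, 13, 10) 87.0
now front (328, 188, 52, 50) button (336, 188, 13, 10) 86.0
grip side (247, 254, 32, 28) (577.5706787109375, 200.78988647460938)
yellow 438.0 258.23135464231353 288.20357686453576
orange 281.0 273.77698695136417 298.8902728351127
```

```bash
python3 - <<'E'
from h import *
t=cv2.imread("pics/top15.png")
k=big(hsv(t,(0,0,0),(180,255,45)),(225,195,265,245),1);r=rect("top",k,134);print("grip top",r)
if abs(r[0][0]-577.6)<8 and abs(r[0][1]-200.8)<8: print(env.job_done())
E
```

```text
grip top ((578.824951171875, 195.90907287597656), (22.416606903076172, 78.58036041259766), 81.9842529296875)
the job is handed in; nothing more can be done
None
```

I handed the job in at about 35.5 s with every step done: the four small beads are in the caddy, which is latched home with the button up, and the sieve with both big beads is back on the mat, about 3 mm from its centre. The judge's result was not shown to me.

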